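Shut and secure the watch-movement dust case

TASK

Close the watchmaker's dust case: slide its glass window fully shut, turn the brass turnbutton as far as it goes so that its arm points straight down the slope behind the window's stile, then prove the hold with a light tug, about 10 N held for half a second, on the window's pull towards open, leaving window and turnbutton home. A hard pull would force the turnbutton open again; do not bump the lamp over the case, and leave the loose things on the bench where they are.

Things in the scene. Friction and masses are not known exactly. Their poses are not given: they have to be found in the camera images.
- case: fixed dark wooden dust case, 380 mm wide, 220 mm deep, 60 mm high in front, 197 mm at the back; its top face slopes 32 degrees down towards the robot and carries window and turnbutton. Origin: middle of its underside; x to its back, y along the window's track, z up.
- pivot (a point): fixed point on the sloping face, on the turnbutton's pivot axis. Axes: x up the slope, y along the track (+y shuts the window), z square out of the face, 32 degrees from vertical towards the robot. 'Height' in the other entries is the distance from the face along this z. In the case's frame: (82, -13, 180) mm.
- window_slide (a joint): window opening, m: 0 shut against its end stop, up to 0.16; slides along the track (opens to -y), stays where left, needs about 3 N. Glass in an aluminium frame 185 mm along the track, 150 mm up the slope; at its -y edge is the stile. Tracks above and below it are 10 mm high.
- window: the sliding window. Its stile is the raised aluminium bar at its -y edge that carries the pull: 16 mm wide along the track, 150 mm up the slope, 21 mm high; its upper end has an ear that passes over the track to 19 mm short of the turnbutton's axis and bears on the turnbutton's arm when the shut window is tugged. Axes as pivot; origin, when shut, 97 mm down-slope of it and 13 mm to +y.
- pull (a point): top middle of the window's pull, an aluminium block on the stile, 12 mm wide along the track, 40 mm long up the slope, from 21 to 44 mm high; moves with the window. With the window shut it is 127 mm down-slope of pivot, 16 mm to its +y and 44 mm high. Same axes as pivot.
- button_turn (a joint): turnbutton angle, rad: 0 home against its stop (secured: arm straight down the slope behind the stile, 2 mm from it), up to 2.6 turned out; at 1.57 the arm lies along -y, beyond that it points up the slope. Goes home clockwise as seen facing the slope; stays where left (0.4 N m; a pull over 20 N on the window forces it). The stile blocks the arm unless the window is shut.
- fin (a point): top middle of the brass turnbutton's thumb fin, on the pivot axis, 42 mm high. The fin is 10 mm wide, 34 mm long in line with the arm, from 19 to 42 mm high. Axes turn with the turnbutton: x points away from the arm, z out of the face.
- turnbutton: the brass turnbutton, a flat arm with a thumb fin. Origin on the pivot axis on the face; x points away from the arm's end.
- button_tip (a point): end of the turnbutton's arm (top face, 19 mm high), 55 mm from the pivot axis; the arm is 12 mm wide, 7 mm thick, its underside 12 mm high.
- lamp: white lamp head fixed on a post behind the case, overhanging the upper edge of the face: an obstacle that leaves no room for an upright gripper over the turnbutton. 85 mm deep, 200 mm wide, underside 340 mm above the table, top 366 mm. Origin and axes as case, the head's middle at (120, -13, 353) mm, its front edge at x = 78 mm.
- loupe: black eye loupe standing beside the case, 38 mm across, 36 mm high; origin at the middle of its underside. Leave alone.
- screwdriver: screwdriver 130 mm long lying beside the case. Leave alone.
- jar: small glass jar, 48 mm across, 55 mm high, origin at its underside. Leave alone.
- dish: small brass dish, 64 mm across, 22 mm high, origin at its underside. Leave alone.

How it is judged:
On the way, in this order (a step that is already met when the one before it is completed fails the run):
1. the window is slid shut (within 3 mm of its stop) while the turnbutton is still turned out (value of joint window_slide below 0.003 m and value of joint button_turn above 1.2 rad), for 0.2 s.
2. the turnbutton is turned home behind the stile (within 0.1 rad of its stop) (value of joint button_turn below 0.1 rad), for 0.2 s.
3. the window is tugged back against the turnbutton (stile on arm with more than 4 N) while that stays home (contact force between window and turnbutton above 4 N and value of joint button_turn below 0.1 rad), for 0.2 s.
At the end, for the whole second after the job is handed in: The window is within 4 mm of its shut stop, the turnbutton within 0.1 rad of its home stop (arm straight down the slope behind the stile), both at rest (value of joint window_slide below 0.004 m and value of joint button_turn below 0.1 rad and velocity of joint button_turn between -0.05 and 0.05 rad/s and velocity of joint window_slide between -0.01 and 0.01 m/s); the robot touches nothing.
It fails at once if the lamp is bumped (more than 5 N) (contact force between lamp and anything else above 5 N).
It fails at once if a loose thing on the bench is moved by more than 20 mm (distance of any of loupe, screwdriver, jar, dish from where it was at the start of the episode above 0.02 m).
It also fails if it takes over 72 s, if anything falls off the work surface, if the arm or the gripper's body presses on something with over 40 N, if the wrist force passes 120 N, or if a joint passes its speed limit or range.

ROBOT

A 7-joint arm with a two-finger parallel gripper is mounted at the origin on the work surface. World frame = base frame: x ahead of the robot, y to its left, z up, the work surface at z = 0. Lengths are in m, angles in rad, forces in N, time in s.
With the tool pointing down it reaches from about 0.4 to 0.875 m from the base axis. Payload 19.3 kg.
Tool frame: the origin (TCP) lies midway between the tips of the shut fingers; the grasp point (between the pads) lies 19 mm behind it (bot.pinch_z is the distance from the TCP to the grasp point, in m); z points along the fingers, y is the direction in which the jaws open and shut (so a half turn about z gives the same grasp; the last joint's range is limited). The gripper opens to 85 mm and grips with 20 to 120 N. Pads are 22 mm wide; open, the fingers measure 114 mm over their backs; the gripper's body (76 mm by 85 mm) begins 54 mm behind the grasp point. The pads swing forward as they close: fully open they stand 13 mm farther back than shut.
Start: joints at [-1.363, 0.521, -0.036, 1.599, 0.021, 1.021, -0.113], TCP at [0.171, 0.601, 0.231] pointing down, gripper open.
Joint ranges: [-2.91, 2.91], [-0.3, 2.13], [-1.5, 1.42], [0.17, 2.43], [-1.26, 4.41], [0.16, 1.93], [-2.52, 2.52]. Speed limits (rad/s): [1.89, 1.89, 2.39, 2.39, 3.01, 3.01, 3.01].

INTERFACE

Orientations are given as [roll, pitch, yaw] about the fixed x, y, z axes, in that order (R = Rz(yaw) Ry(pitch) Rx(roll)).
In Python, from workcell import bot gives the robot as it stands. The module is installed in compiled form; this text tells all that it offers.
- The arm moves only by the tool move_arm, never from a script. Its argument "moves" is text: rows parted by semicolons, each of 4 numbers parted by spaces: the shift along the tool's x, y, z in mm, then the turn about the tool's z in rad. In form: dx dy dz yaw; .... A call has exactly 10 rows; each row is the pose to reach, as a shift and turn from the pose commanded when the call began, along the tool's axes at that moment; what a row does not reach only later rows make up. A row lasts 1/12 s, in which the tool goes at most 41.7 mm and 7.16 degrees, less where a joint would pass 70% of its speed; a pose out of reach is approached as far as the arm can. A call with a gripper value outside its range is refused whole. "grip" is the opening, from 0 (shut) to 1 (fully open), set as the call begins (left out, the last holds). The fingers move at their own pace and stop on an object; "grip_force" is the grip in N (left out, the last holds). Time passes only in rows, so rows that repeat a pose let the fingers close, or fill a call up. It gives the time, the measured TCP pose, the force and the opening at its end, in the units of the state.
- bot.observe(): the state, without advancing time (a new reading comes with each control period).
- bot.grab_frame(name): name is "scene" or "top"; returns a dict with "frame" (400x640x3 uint8, red, green, blue), "z_map" (400x640 float32, m along the optical axis (not along the pixel's ray), 0 where there is no reading), "K" (3x3 intrinsics, pixels), "eye" and "attitude" of the camera in the world. Camera axes: x right, y up, looking along -z (the intrinsics and any distortion apply to the point x, -y, -z); pixel columns grow to the right and rows downward; lengths in m; the calibration is good to about 2 mm. A picture is of the moment at which its call begins.
- bot.job_done(): hands the job in, once; it reports no verdict.
Trained networks look in a picture, given as the dict that the camera call returned (one of the last four; its "shot" number tells which), for a name from the list of things; names that differ only in an ending like _2 or _b are one class to them, and where a whole thing is asked for, a point or a joint stands for the part that bears it (a point fixed in the world has none). Each returns a list of dicts, best first, with "conf" (0 to 1); they miss things now and then, are a little off and sometimes report something else, mostly with a low value. They report only what shows in the picture. A call takes as long as a camera call.
- bot.search_frame(picture, label): "at" ([column, row] in pixels, amid what is visible of it).
- bot.pinpoint(picture, label): "at" ([column, row] in pixels: a listed point, or the origin of a listed thing).
The state is a dict: "clock": time; "qpos": joint angles; "qd": joint speeds; "joint_efforts": joint torques, N m; "position": TCP position; "tool_rot": TCP orientation; "force": force on the tool from outside, world axes, zero at the start; "moment": the same for the moment, N m; "grip_width": finger opening in m.
Only numpy, scipy, OpenCV 4.12 (cv2) and the standard library are available. Lean on these libraries where they do the work, as an engineer would, in place of code of your own. Each camera call takes 0.05 s, during which the arm holds its last target. There are 200 camera calls.

## Working session

There is one attempt and no reset: what is moved stays moved. The work goes in short steps, Python scripts to look and compute and a tool call to move; the robot and the scene stay as the last step left them, time stands still between calls to the robot, and variables do not carry over. Pictures are saved under pics/ and viewed, about 8 in all and at most 12, crops included, and the job is handed in when it is done.

Besides the shell and the picture viewer there is one more tool, called after "Call:" by a JSON object that holds its "api" and its "payload", one argument or row to a line. move_arm: Moves the arm, as the interface text tells. Its arguments: {"type":"object","properties":{"moves":{"type":"string"},"grip":{"type":"number"},"grip_force":{"type":"number"}},"required":["moves"]}

```bash
mkdir -p pics
cat > h.py <<'E'
import numpy as np, cv2
from workcell import bot
from scipy.spatial.transform import Rotation as R
def att(p):
    a=np.array(p["attitude"],float)
    if a.shape==(3,3): return a
    return R.from_euler('xyz',a).as_matrix() if a.size==3 else None
def world(p,uv,z=None):
    u,v=uv
    if z is None:
        w=p["z_map"][max(0,int(v)-1):int(v)+2,max(0,int(u)-1):int(u)+2]; z=np.median(w[w>0])
    K=p["K"]; x=(u-K[0,2])/K[0,0]*z; y=(v-K[1,2])/K[1,1]*z
    return np.array(p["eye"])+att(p)@np.array([x,-y,-z])
def proj(p,X):
    c=att(p).T@(np.array(X)-np.array(p["eye"])); K=p["K"]
    return np.array([K[0,0]*c[0]/-c[2]+K[0,2],K[1,1]*-c[1]/-c[2]+K[1,2]])
def save(p,n): cv2.imwrite(n,p["frame"][:,:,::-1])
E
python3 - <<'E'
from h import *
print({k:np.round(v,3).tolist() for k,v in bot.observe().items()})
for c in("scene","top"):
    p=bot.grab_frame(c); save(p,f"pics/{c}0.png")
    print(c,p["attitude"],p["eye"],p["K"],[k for k in p])
    for l in("case","pivot","pull","fin","button_tip","window","turnbutton","lamp","loupe","screwdriver","jar","dish"):
        for d in bot.pinpoint(p,l)[:1]:
            try:w=np.round(world(p,d["at"]),3)
            except Exception as e:w=e
            print(l,np.round(d["at"],1),round(d["conf"],2),w)
E
```

```text
{'clock': 0.0, 'qpos': [-1.363, 0.522, -0.036, 1.6, 0.021, 1.021, -0.113], 'qd': [-0.001, 0.0, -0.0, -0.0, -0.001, 0.0, -0.001], 'joint_efforts': [0.001, -92.71, 1.98, -36.991, 0.018, 0.008, 0.0], 'position': [0.171, 0.601, 0.231], 'tool_rot': [-3.14, 0.0, 2.864], 'force': [-0.428, -0.459, 0.173], 'moment': [0.029, -0.003, 0.039], 'grip_width': 0.086}
scene [ 0.36539935 -0.00989925 -2.07176896] [0.29076108 0.1903802  1.00060665] [[388.81810746   0.         317.04176127]
 [  0.         388.81810746 202.91421073]
 [  0.           0.           1.        ]] ['frame', 'z_map', 'K', 'eye', 'attitude', 'shot']
case [303.5 234.6] 0.59 [0.526 0.088 0.124]
pivot [292.5 181.6] 0.61 [0.628 0.06  0.198]
pull [373.9 204.5] 0.67 [ 0.505 -0.089  0.149]
fin [296.6 180.2] 0.74 [0.622 0.052 0.21 ]
button_tip [310.1 159.9] 0.75 [ 0.659 -0.002  0.194]
window [360.4 189.6] 0.87 [ 0.552 -0.08   0.151]
turnbutton [293.6 182.6] 0.5 [0.624 0.059 0.198]
lamp [209.3 258.3] 0.38 [0.619 0.318 0.004]
loupe [229.2 318.7] 0.66 [ 0.457  0.336 -0.001]
screwdriver [388.3 171.3] 0.5 [ 0.609 -0.226  0.002]
jar [412.4 203.2] 0.89 [ 0.488 -0.219  0.034]
dish [208.2 260. ] 0.65 [0.616 0.323 0.004]
top [ 1.91772045e-01  9.41144068e-04 -1.57516263e+00] [0.34323737 0.05640554 1.35078176] [[518.35230996   0.         313.37093502]
 [  0.         518.35230996 192.16373519]
 [  0.           0.           1.        ]] ['frame', 'z_map', 'K', 'eye', 'attitude', 'shot']
pivot [313.6 167.3] 0.87 [0.625 0.056 0.2  ]
pull [370.  221.3] 0.88 [ 0.51  -0.078  0.126]
fin [313.6 170. ] 0.52 [0.614 0.056 0.216]
button_tip [336.7 158.2] 0.55 [0.645 0.003 0.204]
window [370.8 198.6] 0.67 [ 0.559 -0.078  0.156]
turnbutton [315.4 163.5] 0.59 [0.635 0.052 0.194]
loupe [203.1 247.9] 0.68 [0.459 0.344 0.002]
screwdriver [418.  187.2] 0.64 [ 0.615 -0.219  0.014]
jar [427.7 231.9] 0.74 [ 0.492 -0.23   0.054]
dish [216.9 185.8] 0.59 [0.623 0.312 0.005]
```

Run:
```python
import cv2,numpy as np
a=cv2.imread("pics/scene0.png")[100:350,170:470];b=cv2.imread("pics/top0.png")[100:300,190:450]
a=cv2.resize(a,(720,600));b=cv2.resize(b,(780,600),interpolation=cv2.INTER_CUBIC)
cv2.imwrite("pics/a.png",a);cv2.imwrite("pics/b.png",b)
```

```text
(no output)
```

View pics/a.png

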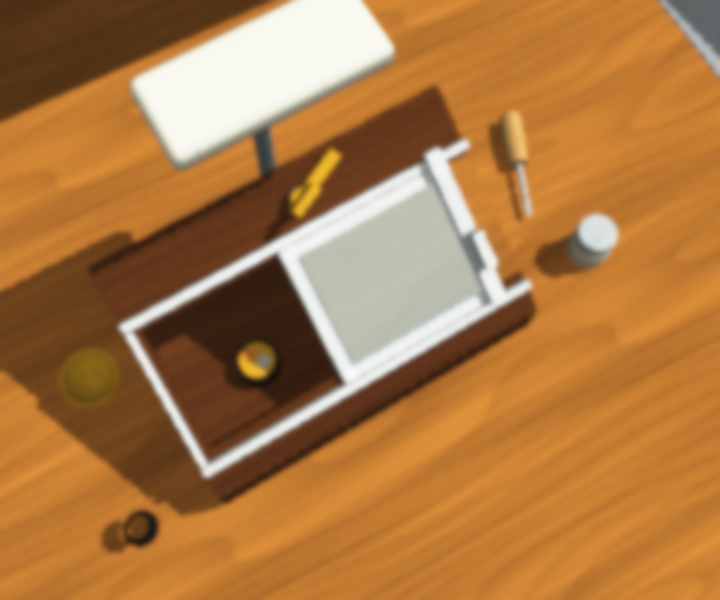

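View pics/b.png

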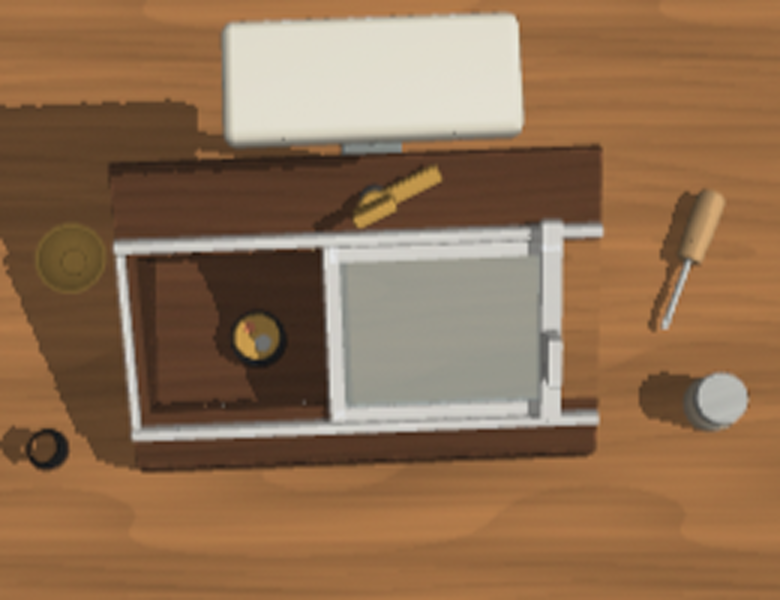

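The views show the case slightly yawed, with the window open to -y (pull at about top-pixel (374,220)). The turnbutton points up and to the right (tip near top-pixel (335,158)), and the loose things are clear of the case. Next I fit the pose with all the points plus the depth.

```bash
cat > fit.py <<'E'
from h import *
from scipy.optimize import least_squares
c32,s32=np.cos(np.radians(32)),np.sin(np.radians(32))
def face(v): # pivot-frame mm -> case mm
    x,y,z=v; return np.array([82+x*c32-z*s32,-13+y,180+x*s32+z*c32])
def toworld(q,v):
    return np.r_[R.from_euler('z',q[2]).as_matrix()[:2,:2]@v[:2]/1e3+q[:2], v[2]/1e3]
def pts(s,th):
    return {"pivot":(0,0,0),"pull":(-127,16-s,44),"window":(-97,13-s,0),"fin":(0,0,42),"turnbutton":(0,0,0),
    "button_tip":(-55*np.cos(th),-55*np.sin(th),19)}
def measure(cams=("scene","top"),n=1,fix=None,names=None):
    obs=[];pics={}
    for _ in range(n):
        for c in cams:
            p=bot.grab_frame(c);pics[c]=p
            for l in names or ("pivot","pull","fin","button_tip","window","turnbutton","case"):
                for d in bot.pinpoint(p,l)[:1]:
                    if d["conf"]>.3: obs.append((p,l,np.array(d["at"]),d["conf"]))
    def res(x):
        q=x[:3] if fix is None else fix
        P=pts(x[3]*1e3,x[4]);r=[]
        for p,l,a,cf in obs:
            v=np.array([0,0,0.]) if l=="case" else face(P[l])
            r+=list((proj(p,toworld(q,v))-a))
        return np.r_[np.array(r),1e-3*(x-x0)]
    x0=np.r_[fix if fix is not None else [.56,.07,0],.1,1.9]
    x=least_squares(res,x0,loss="soft_l1",f_scale=1.5).x
    rr=res(x)[:-5].reshape(-1,2)
    return x,[(l,p["K"][0,0]>450,np.round(e,1).tolist()) for (p,l,a,_),e in zip(obs,rr)],pics
E
python3 - <<'E'
from fit import *
x,r,pics=measure(n=2); print(np.round(x,4)); print(*r,sep="\n")
np.save("q.npy",x)
# plane from wood strips & edges, top camera
p=pics["top"];H,W=p["z_map"].shape
u,v=np.meshgrid(np.arange(W),np.arange(H));z=p["z_map"];K=p["K"]
C=np.stack([(u-K[0,2])/K[0,0]*z,-(v-K[1,2])/K[1,1]*z,-z],-1)@att(p).T+p["eye"]
np.save("cloud.npy",C)
q=x[:3];Rz=R.from_euler('z',q[2]).as_matrix()
L=(C-np.r_[q[:2],0])@Rz*1e3
h=-( (L[...,0]-82)*-s32*-1)*0+ (L[...,0]-82)*-s32+(L[...,2]-180)*c32
m=(abs(L[...,1])<185)&(L[...,0]>-105)&(L[...,0]<105)&(abs(h)<6)&(z>0)
P=C[m];A=np.c_[P[:,:2],np.ones(len(P))]
k=least_squares(lambda k:A@k-P[:,2],[.6,0,0],loss="soft_l1",f_scale=.001).x
print(m.sum(),k,"slope deg",np.degrees(np.arctan(np.hypot(*k[:2]))),"yaw",np.arctan2(k[1],k[0]),"med h",np.median(h[m]))
# case edges: points on the face
F=L[(abs(h)<8)&(abs(L[...,1])<230)&(abs(L[...,0])<130)&(z>0)]
for nm,i,j,lo,hi in(("y edges",1,0,80,105),("y edges low",1,0,-105,-90)):
    f=F[(F[:,j]>lo)&(F[:,j]<hi)];print(nm,np.percentile(f[:,i],[.5,1,99,99.5]).round(1))
for a in(-150,-75,0,75,150):
    f=F[abs(F[:,1]-a)<20];print("x edges",a,f[:,0].min().round(1),f[:,0].max().round(1))
E
```

```text
[0.5539 0.0659 0.0296 0.1521 1.9384]
('pivot', np.False_, [1.2, 0.1])
('pull', np.False_, [-1.5, 0.1])
('fin', np.False_, [-3.6, -0.0])
('button_tip', np.False_, [0.1, 1.2])
('window', np.False_, [1.2, -1.6])
('turnbutton', np.False_, [2.2, -1.7])
('case', np.False_, [0.6, 1.1])
('pivot', np.True_, [-0.5, -0.1])
('pull', np.True_, [-0.9, -0.1])
('fin', np.True_, [1.7, 0.7])
('button_tip', np.True_, [0.3, -1.3])
('window', np.True_, [0.6, 1.1])
('turnbutton', np.True_, [-1.3, -3.4])
('case', np.True_, [-2.3, 0.2])
('pivot', np.False_, [-0.5, -1.9])
('pull', np.False_, [-1.0, -1.8])
('fin', np.False_, [-0.8, 0.7])
('button_tip', np.False_, [-0.4, 0.9])
('window', np.False_, [0.5, 1.3])
('turnbutton', np.False_, [2.7, -1.2])
('case', np.False_, [1.6, 0.4])
('pivot', np.True_, [1.1, 0.9])
('pull', np.True_, [-1.6, -2.6])
('fin', np.True_, [-23.2, 13.1])
('button_tip', np.True_, [-0.1, -0.2])
('window', np.True_, [2.5, 0.8])
('turnbutton', np.True_, [-0.4, 0.1])
('case', np.True_, [1.2, -1.1])
6536 [ 0.6185416   0.0169341  -0.21266876] slope deg 31.748118449089503 yaw 0.02737062011169435 med h 1.7716682365282646
y edges [-189.6 -187.9  185.7  186.8]
y edges low [-190.  -187.9  184.7  186.3]
x edges -150 -113.4 111.9
x edges -75 -113.7 111.9
x edges 0 -113.7 111.3
x edges 75 -113.8 111.6
x edges 150 -113.9 110.7
```

```bash
cat > plan.py <<'E'
from fit import *
Q=np.array([.553,.0648,.0285])
def tool(): 
    o=bot.observe(); return np.array(o["position"]),R.from_euler('xyz',o["tool_rot"]).as_matrix(),o
def delta(target,jaw=None):
    """jaw: angle of tool x in case frame wanted"""
    p,M,o=tool(); d=M.T@(np.array(target)-p)*1e3
    return np.round(d,1)
E
python3 - <<'E'
from plan import *
x=np.load("q.npy");print("theta",x[4])
for s in(152,0): print(s,toworld(Q,face((-127,16-s,44))).round(4))
print("pivot",toworld(Q,face((0,0,0))),"fin",toworld(Q,face((0,0,42))))
C=np.load("cloud.npy");L=(C-np.r_[Q[:2],0])@R.from_euler('z',Q[2]).as_matrix()*1e3
h=-(L[...,0]-82)*s32+(L[...,2]-180)*c32
up=(L[...,0]-82)*c32+(L[...,2]-180)*s32
m=(h>38)&(h<50)&(up<-90)&(up>-160)&(L[...,1]<-60)&(L[...,1]>-190)
print("pull pts",m.sum(),"up",up[m].min(),up[m].max(),"y",L[...,1][m].min(),L[...,1][m].max(),"h",np.median(h[m]))
p,M,o=tool()
for t in((.42,.3,.26),tuple(toworld(Q,face((-127,16-152,44)))+[0,0,.06])):print(t,delta(t))
E
```

```text
theta 1.9384284117962047
152 [ 0.5082 -0.0855  0.15  ]
0 [0.5039 0.0664 0.15  ]
pivot [0.63533715 0.05414196 0.18      ] fin [0.61308958 0.05350774 0.21561802]
pull pts 92 up -148.55610331281224 -107.74567216943578 y -155.73784779758907 -143.30439309192286 h 43.86663752016034
(0.42, 0.3, 0.26) [-321.6 -221.3  -28.7]
(np.float64(0.5082472756288083), np.float64(-0.08553633119712523), np.float64(0.21001436967326573)) [-512.2 -567.8   21.3]
```

Call:
{"api": "move_arm", "payload": {
  "moves": "-32 -22 -29 -0.03; -64 -44 -29 -0.06; -97 -66 -29 -0.09; -129 -88 -29 -0.12; -161 -110 -29 -0.15; -193 -133 -29 -0.18; -225 -155 -29 -0.21; -257 -177 -29 -0.24; -290 -199 -29 -0.27; -322 -221 -29 -0.306",
  "grip": 0.5
}}

```text
clock: 3.73
position: [0.4215, 0.2985, 0.2606]
tool_rot: [3.141, 0.0, -3.112]
force: [1.4, 1.3, -0.4]
grip_width: 0.043
```

Run:
```python
from plan import *
p,M,o=tool();print(o["clock"],p,o["tool_rot"],o["grip_width"],o["force"])
print(delta(toworld(Q,face((-127,16-152,44)))+[0,0,.05]))
```

```text
3.7333 [0.42149573 0.2984904  0.26056378] [ 3.14125030e+00  4.52501897e-04 -3.11209641e+00] 0.04301009698713923 [ 1.40191305  1.27804205 -0.39003409]
[ -75.4 -386.4   60.5]
```

Call:
{"api": "move_arm", "payload": {
  "moves": "-8 -40 10 0; -15 -80 20 0; -23 -119 30 0; -30 -158 40 0; -38 -197 50 0; -45 -236 55 0; -53 -275 55 0; -61 -314 58 0; -68 -352 60 0; -75 -386 60 0"
}}

```text
clock: 4.57
position: [0.5062, -0.0862, 0.2002]
tool_rot: [-3.141, -0.0, -3.114]
force: [0.0, 0.1, -0.1]
grip_width: 0.043
```

Run:
```python
from plan import *
p,M,o=tool();print(o["clock"],p,o["tool_rot"],o["grip_width"],o["force"])
print(delta(toworld(Q,face((-127,16-152.3,44)))+[0,0,-.013]))
```

```text
4.5667 [ 0.50621305 -0.08615419  0.2001561 ] [-3.14129363e+00 -6.08244122e-05 -3.11423006e+00] 0.042956867139665435 [ 0.03213698  0.06886179 -0.11467751]
[-2.1  0.3 63.1]
```

Call:
{"api": "move_arm", "payload": {
  "moves": "-2 0 20 0; -2 0 40 0; -2 0 55 0; -2 0 63 0; -2 0 63 0; -2 0 63 0; -2 0 63 0; -2 0 63 0; -2 0 63 0; -2 0 63 0"
}}

```text
clock: 5.4
position: [0.5085, -0.0834, 0.1378]
tool_rot: [-3.142, 0.001, -3.113]
force: [-0.8, 0.8, -0.5]
grip_width: 0.0424
```

Call:
{"api": "move_arm", "payload": {
  "moves": "0 0 0 0; 0 0 0 0; 0 0 0 0; 0 0 0 0; 0 0 0 0; 0 0 0 0; 0 0 0 0; 0 0 0 0; 0 0 0 0; 0 0 0 0",
  "grip": 0,
  "grip_force": 20
}}

```text
clock: 6.23
position: [0.5084, -0.0836, 0.1375]
tool_rot: [-3.141, 0.0, -3.114]
force: [-1.0, -0.0, 5.3]
grip_width: 0.0112
```

Call:
{"api": "move_arm", "payload": {
  "moves": "0 8 0 0; 0 22 0 0; 0 37 0 0; 0 52 0 0; 0 67 0 0; 0 82 0 0; 0 97 0 0; 0 112 0 0; 0 127 0 0; 0 138 0 0"
}}

```text
clock: 7.07
position: [0.5037, 0.0554, 0.1374]
tool_rot: [-3.141, -0.001, -3.113]
force: [-5.5, -3.3, 11.3]
grip_width: 0.0112
```

Call:
{"api": "move_arm", "payload": {
  "moves": "0 2 0 0; 0 4 0 0; 0 6 0 0; 0 7 0 0; 0 8 0 0; 0 9 0 0; 0 10 0 0; 0 10 0 0; 0 10 0 0; 0 10 0 0"
}}

```text
clock: 7.9
position: [0.5034, 0.0645, 0.1375]
tool_rot: [-3.141, -0.001, -3.113]
force: [-6.2, -2.4, 10.6]
grip_width: 0.0112
```

Call:
{"api": "move_arm", "payload": {
  "moves": "0 0.5 0 0; 0 1 0 0; 0 1.5 0 0; 0 2 0 0; 0 2.5 0 0; 0 3 0 0; 0 3.5 0 0; 0 4 0 0; 0 4 0 0; 0 4 0 0"
}}

```text
clock: 8.73
position: [0.5034, 0.0666, 0.1375]
tool_rot: [-3.14, -0.001, -3.115]
force: [-6.2, -12.5, 13.2]
grip_width: 0.0112
```

Call:
{"api": "move_arm", "payload": {
  "moves": "0 2 0 0; 0 2 0 0; 0 2 0 0; 0 2 0 0; 0 2 0 0; 0 2 -10 0; 0 2 -30 0; 0 2 -50 0; 0 2 -70 0; 0 2 -80 0",
  "grip": 0.5
}}

```text
clock: 9.57
position: [0.5046, 0.0705, 0.2201]
tool_rot: [3.141, 0.003, -3.114]
force: [0.1, 0.4, 0.1]
grip_width: 0.0427
```

Run:
```python
from plan import *
x,r,pics=measure(n=1,fix=Q,names=("pull","button_tip","window")); print(np.round(x,4)); print(*r,sep="\n")
p,M,o=tool();print(o["clock"],p,o["tool_rot"],np.round(o["qpos"],2),o["force"])
up,y=-10.8,20
# want finger back (57mm ahead of axis in case x) at contact, start 12 mm short, high
cx=82+up*c32-42*s32-57-12
for z in(.230,.188):
    t=toworld(Q,np.array([cx,-13+y,z*1e3]));print(cx,t,delta(t))
```

```text
[0.553  0.0648 0.0285 0.0021 1.9   ]
('pull', np.False_, [-1.2, -0.6])
('window', np.False_, [2.4, 2.0])
9.9667 [0.50357665 0.07033451 0.21652723] [-3.14117102e+00 -1.36379717e-03 -3.11341576e+00] [-0.37  0.36  0.15  1.92 -0.07  0.86  1.41] [0.14020464 0.02718411 0.03651101]
-18.415528536284015 [0.53439248 0.07127239 0.23      ] [-30.8   0.1 -13.5]
-18.415528536284015 [0.53439248 0.07127239 0.188     ] [-30.9   0.1  28.5]
```

Call:
{"api": "move_arm", "payload": {
  "moves": "-3 0 -13 0.12; -6 0 -13 0.24; -9 0 -13 0.36; -12 0 -13 0.48; -15 0 -13 0.6; -18 0 -13 0.72; -21 0 -13 0.84; -25 0 -13 0.96; -28 0 -13 1.08; -31 0 -13 1.2",
  "grip": 1
}}

```text
clock: 10.8
position: [0.5349, 0.0713, 0.2297]
tool_rot: [-3.141, 0.0, 1.964]
force: [-0.3, -0.4, -0.7]
grip_width: 0.0855
```

Call:
{"api": "move_arm", "payload": {
  "moves": "0 0 0 0.12; 0 0 0 0.24; 0 0 0 0.37; 0 0 0 0.37; 0 0 0 0.37; 0 0 0 0.37; 0 0 0 0.37; 0 0 0 0.37; 0 0 0 0.37; 0 0 0 0.37"
}}

```text
clock: 11.63
position: [0.535, 0.0712, 0.2303]
tool_rot: [3.142, -0.0, 1.6]
force: [0.5, -0.7, -0.1]
grip_width: 0.0855
```

Run:
```python
from plan import *
p,M,o=tool();print(o["clock"],p,o["tool_rot"],np.round(o["qpos"],2),o["force"],o["grip_width"])
t=toworld(Q,np.array([-18.4,7,188]));print(t,delta(t))
a=bot.grab_frame("scene");save(a,"pics/s1.png");b=bot.grab_frame("top")
A=cv2.resize(a["frame"][90:310,180:440],(520,440));B=cv2.resize(b["frame"][90:310,230:470][:,:,:],(480,440))
cv2.imwrite("pics/c.png",cv2.resize(np.hstack([A,B]),(800,352))[:,:,::-1])
```

```text
11.6333 [0.5349663  0.07120607 0.23033449] [ 3.14152798e+00 -9.64980638e-05  1.60030789e+00] [-0.63  0.43  0.52  1.85 -0.26  0.93  0.04] [ 0.48992794 -0.7101152  -0.07627536] 0.08548520929551999
[0.534408   0.07127283 0.188     ] [ 0.1 -0.6 42.3]
```

View pics/c.png

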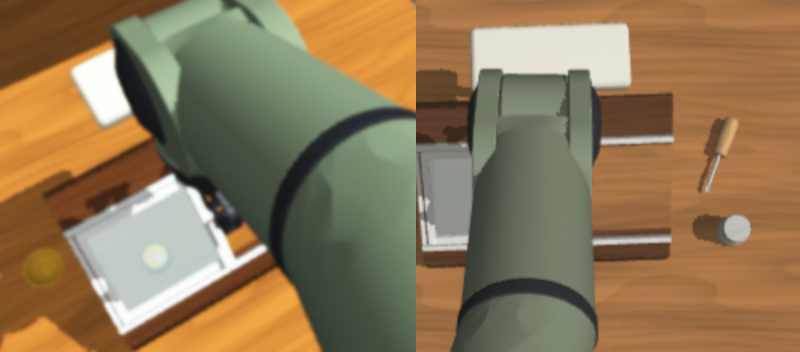

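The arm hides the turnbutton in both views. The wrist looks close to the lamp in the top view, at about (535,75) in the mosaic. I'll use depth to check how far forward the wrist reaches at each height.

```bash
cat >> plan.py <<'E'
def cloud(p):
    H,W=p["z_map"].shape;u,v=np.meshgrid(np.arange(W),np.arange(H));z=p["z_map"];K=p["K"]
    C=np.stack([(u-K[0,2])/K[0,0]*z,-(v-K[1,2])/K[1,1]*z,-z],-1)@att(p).T+p["eye"]
    L=(C-np.r_[Q[:2],0])@R.from_euler('z',Q[2]).as_matrix()*1e3
    L[z<=0]=np.nan; return L
E
python3 - <<'E'
from plan import *
for c in("top","scene"):
    p=bot.grab_frame(c);L=cloud(p);f=p["frame"].astype(int)
    g=(f.max(-1)<190)
    for lo,hi in((220,260),(260,300),(300,335),(335,370),(370,400),(400,430),(430,470),(470,520)):
        m=g&(L[...,2]>lo)&(L[...,2]<hi)&(abs(L[...,1])<150)
        if m.sum()>5: print(c,lo,hi,m.sum(),"x max",np.nanpercentile(L[...,0][m],[50,98,100]).round(0),"y",np.nanpercentile(L[...,1][m],[2,98]).round(0))
print(tool()[0])
E
```

```text
top 335 370 215 x max [ 95. 159. 161.] y [-112.   87.]
scene 220 260 9 x max [-66. -63. -63.] y [13. 17.]
scene 260 300 60 x max [-82. -61. -57.] y [-4. 20.]
scene 300 335 198 x max [-61. -39. -34.] y [-2. 24.]
scene 335 370 263 x max [-54. 127. 158.] y [ 5. 87.]
scene 370 400 94 x max [-46. -25. -22.] y [16. 43.]
scene 400 430 76 x max [-45. -12.  -9.] y [26. 54.]
scene 430 470 77 x max [-29.  -6.  -5.] y [29. 54.]
[0.53495872 0.07130133 0.23031083]
```

Call:
{"api": "move_arm", "payload": {
  "moves": "0 0 10 0; 0 0 20 0; 0 0 30 0; 0 0 37 0; 0 0 42 0; 0 0 42 0; 0 2 42 0; 0 4 42 0; 0 6 42 0; 0 8 42 0"
}}

```text
clock: 12.67
position: [0.5434, 0.0716, 0.1887]
tool_rot: [3.141, -0.0, 1.6]
force: [-0.4, 0.1, -0.6]
grip_width: 0.0856
```

Call:
{"api": "move_arm", "payload": {
  "moves": "0 1 0 0; 0 2 0 0; 0 3 0 0; 0 4 0 0; 0 5 0 0; 0 6 0 0; 0 7 0 0; 0 8 0 0; 0 8 0 0; 0 8 0 0"
}}

```text
clock: 13.5
position: [0.5496, 0.0726, 0.188]
tool_rot: [-3.139, -0.001, 1.601]
force: [-12.2, 4.5, 4.8]
grip_width: 0.0852
```

Call:
{"api": "move_arm", "payload": {
  "moves": "0 1 0 0; 0 2 0 0; 0 3 0 0; 0 4 0 0; 0 5 0 0; 0 6 0 0; 0 6 0 0; 0 6 0 0; 0 6 0 0; 0 6 0 0"
}}

```text
clock: 14.33
position: [0.5546, 0.0745, 0.1875]
tool_rot: [-3.136, -0.002, 1.603]
force: [-14.7, 13.5, 1.1]
grip_width: 0.0853
```

Run:
```python
from plan import *
a=bot.grab_frame("scene");b=bot.grab_frame("top")
for p in(a,b):
    for l in("button_tip","fin","turnbutton"):
        print(l,[(np.round(d["at"],1),round(d["conf"],2)) for d in bot.pinpoint(p,l)[:2]])
    for th in(1.9,.8,.4): print(th,proj(p,toworld(Q,face(pts(0,th)["button_tip"]))).round(1))
A=cv2.resize(a["frame"][130:260,230:390],(640,520));cv2.imwrite("pics/d.png",A[:,:,::-1])
```

```text
button_tip []
fin [(array([308.6, 233.7]), 0.16)]
turnbutton []
1.9 [312.  164.3]
0.8 [317.6 188.6]
0.4 [313.2 197. ]
button_tip []
fin []
turnbutton [(array([205.3, 246.8]), 0.67)]
1.9 [337.  159.2]
0.8 [331.9 182.5]
0.4 [324.2 187.8]
```

View pics/d.png

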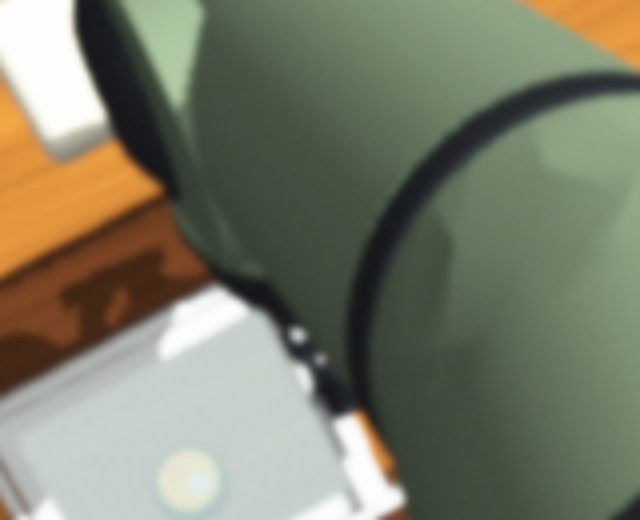

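The arm still hides the turnbutton and the finger; only the stile and pull show, at about crop pixel (360,450). I'll push a little further, then back off and look.

Call:
{"api": "move_arm", "payload": {
  "moves": "0 1 0 0; 0 2 0 0; 0 3 0 0; 0 4 0 0; 0 5 0 0; 0 5 0 0; 0 5 0 0; 0 5 0 0; 0 5 0 0; 0 5 0 0"
}}

```text
clock: 15.57
position: [0.5558, 0.0749, 0.1873]
tool_rot: [-3.129, -0.004, 1.603]
force: [-50.1, 15.6, 25.8]
grip_width: 0.0851
```

Run:
```python
from plan import *
p,M,o=tool();F=np.array(o["force"]);m=np.array(o["moment"]);print(p,F,m)
# force line of action: r = F x m/|F|^2 + t F (about the TCP, if so referenced)
r=np.cross(F,m)/(F@F);print("line pt (mm)",r*1e3,"dir",F/np.linalg.norm(F))
```

```text
[0.55581233 0.07492439 0.1873307 ] [-50.05029834  15.57385638  25.83885793] [2.88877091 8.68328657 0.59478678]
line pt (mm) [ -62.98359572   30.57245985 -140.42721489] dir [-0.85644026  0.26649347  0.44214398]
```

Call:
{"api": "move_arm", "payload": {
  "moves": "0 -6 0 0; 0 -12 0 0; 0 -18 0 0; 0 -18 -15 0; 0 -18 -30 0; 0 -30 -45 0; 0 -50 -60 0; 0 -75 -70 0; 0 -100 -75 0; 0 -120 -75 0"
}}

```text
clock: 16.4
position: [0.4409, 0.0681, 0.2641]
tool_rot: [3.14, -0.001, 1.599]
force: [0.3, 0.3, 0.4]
grip_width: 0.0855
```

Run:
```python
from plan import *
x,r,pics=measure(n=1,fix=Q,names=("pull","button_tip","fin")); print(np.round(x,4)); print(*r,sep="\n")
print(tool()[0],tool()[2]["clock"])
a=pics["scene"];b=pics["top"]
A=cv2.resize(a["frame"][130:260,230:390],(440,360));B=cv2.resize(b["frame"][120:240,240:360],(360,360));cv2.imwrite("pics/e.png",np.hstack([A,B])[:,:,::-1])
```

```text
[5.5300e-01 6.4800e-02 2.8500e-02 1.7000e-03 1.7566e+00]
('pull', np.False_, [-0.1, -0.2])
('button_tip', np.True_, [24.1, -0.3])
('fin', np.True_, [-1.4, 1.2])
[0.44255101 0.06845576 0.26313559] 16.8
```

View pics/e.png

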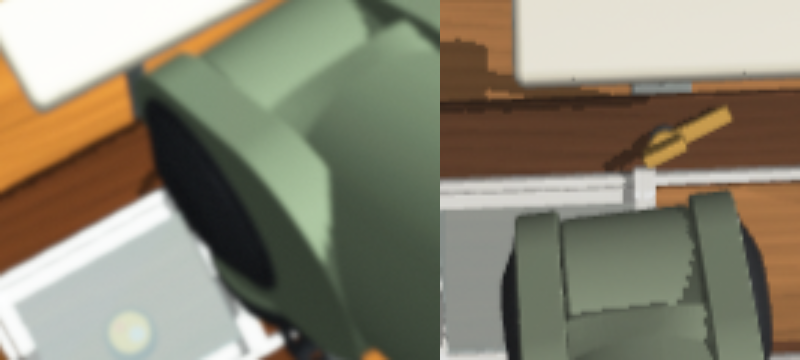

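Run:
```python
from plan import *
p=bot.grab_frame("top");L=cloud(p)
h=-(L[...,0]-82)*s32+(L[...,2]-180)*c32
up=(L[...,0]-82)*c32+(L[...,2]-180)*s32; y=L[...,1]+13
f=p["frame"].astype(int); brass=(f[...,0]-f[...,2]>50)&(f[...,0]>130)
for a,b in((10,16),(16,24),(24,36),(36,48)):
    m=(h>a)&(h<b)&(abs(up)<60)&(abs(y)<65)&(L[...,0]>30)&brass
    print(a,b,m.sum()); 
    if m.sum(): print(" up",up[m].min().round(1),up[m].max().round(1),"y",y[m].min().round(1),y[m].max().round(1),"c",up[m].mean().round(1),y[m].mean().round(1),"h",np.median(h[m]).round(1))
    if m.sum()>8:
        e=np.linalg.svd(np.c_[up[m]-up[m].mean(),y[m]-y[m].mean()])[2][0]; print(" dir",e,"theta",np.pi-abs(np.arctan2(e[1],e[0]) if e[0]*e[1]>0 else 0), np.degrees(np.arctan2(e[1],e[0])))
m=(h>17)&(h<26)&(up<-10)&(up>-40)&(abs(y)<40)&(L[...,0]>30)&~brass
if m.sum():print("ear",m.sum(),up[m].max(),y[m].min(),y[m].max(),np.median(h[m]))
# wrist extents
for lo,hi in((300,340),(340,370),(370,400),(400,430),(430,460),(460,500),(500,560)):
    m=(L[...,2]>lo)&(L[...,2]<hi)&(L[...,0]<60)
    if m.sum()>5: print("robot",lo,hi,m.sum(),L[...,0][m].max().round(0))
print((R.from_euler('z',-Q[2]).apply(tool()[0]-np.r_[Q[:2],0])*1e3).round(1))
```

```text
10 16 6
 up 4.0 15.6 y -29.3 3.0 c 8.8 -12.7 h 15.3
16 24 100
 up 0.9 25.4 y -49.7 7.8 c 13.0 -27.5 h 19.8
 dir [ 0.3283383  -0.94456019] theta 3.141592653589793 -70.8320517585367
24 36 6
 up 2.8 15.9 y -35.7 5.5 c 9.1 -19.2 h 25.0
36 48 66
 up -10.8 8.9 y -14.6 15.1 c -0.6 -0.1 h 42.2
 dir [ 0.4375378  -0.89920002] theta 3.141592653589793 -64.05311138963116
ear 57 -19.820910100688558 8.464763949872427 22.91904441221073 21.614179815829704
[-110.4    6.8  263.1]
```

Call:
{"api": "move_arm", "payload": {
  "moves": "-3 20 10 0; -6 45 20 0; -10 65 30 0; -10 80 40 0; -10 90 50 0; -10 92 60 0; -10 92 70 0; -10 92 75 0; -10 95 75 0; -10 98 75 0"
}}

```text
clock: 17.68
position: [0.5401, 0.0615, 0.1885]
tool_rot: [-3.141, -0.0, 1.6]
force: [1.2, 0.1, 0.5]
grip_width: 0.0857
```

Call:
{"api": "move_arm", "payload": {
  "moves": "0 1 0 0; 0 2 0 0; 0 3 0 0; 0 4 0 0; 0 5 0 0; 0 6 0 0; 0 7 0 0; 0 8 0 0; 0 9 0 0; 0 10 0 0"
}}

```text
clock: 18.52
position: [0.5486, 0.0618, 0.1879]
tool_rot: [-3.138, -0.0, 1.6]
force: [-16.8, 0.5, 8.7]
grip_width: 0.0853
```

Call:
{"api": "move_arm", "payload": {
  "moves": "0 0.5 0 0; 0 1 0 0; 0 1.5 0 0; 0 2 0 0; 0 2.5 0 0; 0 3 0 0; 0 3.5 0 0; 0 4 0 0; 0 4 0 0; 0 4 0 0"
}}

```text
clock: 19.35
position: [0.5495, 0.062, 0.1877]
tool_rot: [-3.131, -0.001, 1.6]
force: [-41.0, 1.4, 25.9]
grip_width: 0.0854
```

Call:
{"api": "move_arm", "payload": {
  "moves": "0 0 -2 0; 0 0 -4 0; 0 0.5 -5 0; 0 1 -5 0; 0 1.5 -6 0; 0 2 -6 0; 0 2.5 -6 0; 0 3 -7 0; 0 3 -7 0; 0 3 -7 0"
}}

```text
clock: 20.18
position: [0.5543, 0.0619, 0.1942]
tool_rot: [-3.135, 0.0, 1.6]
force: [-18.3, 0.8, 1.6]
grip_width: 0.0856
```

Call:
{"api": "move_arm", "payload": {
  "moves": "0 0.5 0 0; 0 1 -0.5 0; 0 1.5 -1 0; 0 2 -1 0; 0 2.5 -1.5 0; 0 3 -2 0; 0 3 -2 0; 0 3 -2 0; 0 3 -2 0; 0 3 -2 0"
}}

```text
clock: 21.02
position: [0.555, 0.0619, 0.195]
tool_rot: [-3.13, 0.0, 1.6]
force: [-28.3, 0.2, -5.9]
grip_width: 0.0852
```

Call:
{"api": "move_arm", "payload": {
  "moves": "0 -4 2 0; 0 -8 2 0; 4 -12 2 0; 8 -12 2 0; 8 -9 2 0; 8 -6 2 0; 8 -4 1 0; 8 -2 0 0; 8 -1 0 0; 8 0 0 0"
}}

```text
clock: 21.85
position: [0.5557, 0.0708, 0.196]
tool_rot: [-3.131, -0.001, 1.601]
force: [-39.1, 4.5, 13.8]
grip_width: 0.0852
```

Call:
{"api": "move_arm", "payload": {
  "moves": "0 0.5 -0.5 0; 0 1 -1 0; 0 1.5 -1.5 0; 0 2 -2 0; 0 2.5 -2 0; 0 3 -2.5 0; 0 3.5 -3 0; 0 4 -3 0; 0 4 -3 0; 0 4 -3 0"
}}

```text
clock: 22.68
position: [0.5567, 0.0709, 0.1974]
tool_rot: [-3.124, -0.001, 1.601]
force: [-44.9, 5.3, 0.6]
grip_width: 0.0852
```

Run:
```python
from plan import *
p,M,o=tool();F=np.array(o["force"]);m=np.array(o["moment"]);print(p,F,m,o["clock"])
for rx in(.03,.05,.06):
    rz=(m[1]+rx*F[2])/F[0]; print(rx,"rz",rz,"ry from mz",(rx*F[1]-m[2])/F[0])
```

```text
[0.55670857 0.07091738 0.19742002] [-44.86442243   5.31974954   0.64575704] [1.10387972 9.41279462 0.01258183] 22.6833
0.03 rz -0.21023712813839232 ry from mz -0.003276775857455436
0.05 rz -0.21052499857153864 ry from mz -0.005648253857532164
0.06 rz -0.2106689337881118 ry from mz -0.006833992857570526
```

Call:
{"api": "move_arm", "payload": {
  "moves": "0 -6 0 0; 0 -12 0 0; 0 -18 0 0; 0 -18 -15 0; 0 -18 -30 0; 0 -30 -45 0; 0 -50 -60 0; 0 -75 -70 0; 0 -105 -75 0; 0 -135 -75 0"
}}

```text
clock: 23.52
position: [0.4288, 0.066, 0.2762]
tool_rot: [3.139, -0.001, 1.599]
force: [1.0, 0.9, 0.9]
grip_width: 0.0853
```

```bash
cat > look.py <<'E'
from plan import *
def look(save_as=None):
    p=bot.grab_frame("top");L=cloud(p)
    h=-(L[...,0]-82)*s32+(L[...,2]-180)*c32
    up=(L[...,0]-82)*c32+(L[...,2]-180)*s32; y=L[...,1]+13
    f=p["frame"].astype(int); brass=(f[...,0]-f[...,2]>50)&(f[...,0]>130)
    for a,b in((16,24),(36,48)):
        m=(h>a)&(h<b)&(abs(up)<60)&(abs(y)<65)&(L[...,0]>20)&brass
        if m.sum()>8:
            e=np.linalg.svd(np.c_[up[m]-up[m].mean(),y[m]-y[m].mean()])[2][0]; e*=np.sign(e[1])
            print(a,b,m.sum(),"up",up[m].min().round(1),up[m].max().round(1),"y",y[m].min().round(1),y[m].max().round(1),"c",up[m].mean().round(1),y[m].mean().round(1),"theta",np.arctan2(e[1],e[0]).round(3))
    m=(h>38)&(h<50)&(up<-90)&(up>-160)&(y>-150)&(y<50)
    if m.sum(): print("pull y",y[m].min(),y[m].max())
    print((R.from_euler('z',-Q[2]).apply(tool()[0]-np.r_[Q[:2],0])*1e3).round(1),bot.observe()["clock"])
    if save_as: cv2.imwrite(save_as,cv2.resize(p["frame"][110:250,230:400],(680,560))[:,:,::-1])
E
python3 -c "
from look import *
look('pics/f.png')"
```

```text
16 24 95 up -1.5 26.8 y -49.8 10.2 c 12.3 -27.7 theta 1.912
36 48 63 up -9.9 7.8 y -14.7 15.1 c -0.7 0.2 theta 1.997
[-129.     4.2  275.5] 23.5667
```

View pics/f.png

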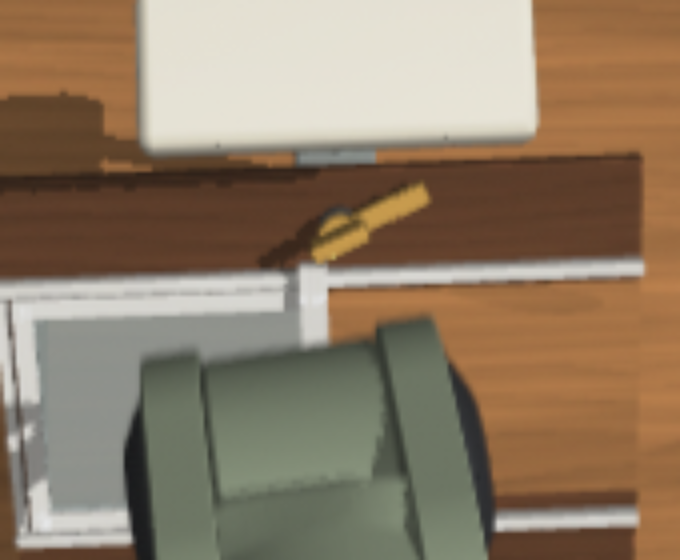

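The top view shows the turnbutton unmoved, tip at about (425,190) in the crop, and the ear in place at (313,275). The forces and contact heights suggest the fingertip rode on the stile's ear and reached the fin's corner with too little net torque. I'll go in about 11 mm higher, centred on the fin's +y end.

Call:
{"api": "move_arm", "payload": {
  "moves": "-2 30 10 0; -4 60 25 0; -6 85 40 0; -6 100 50 0; -6 110 60 0; -6 115 70 0; -6 118 76 0; -6 120 76 0; -6 123 76 0; -6 126 76 0"
}}

```text
clock: 24.4
position: [0.5554, 0.064, 0.2001]
tool_rot: [3.141, -0.0, 1.6]
force: [-0.0, 0.0, 0.3]
grip_width: 0.0855
```

Call:
{"api": "move_arm", "payload": {
  "moves": "0 1 0 0; 0 2 0 0; 0 3 0 0; 0 4 0 0; 0 5 0 0; 0 6 -0.5 0; 0 7 -1 0; 0 8 -1.5 0; 0 9 -2 0; 0 10 -2.5 0"
}}

```text
clock: 25.23
position: [0.5616, 0.0643, 0.2013]
tool_rot: [-3.134, -0.001, 1.6]
force: [-29.3, 0.6, 13.6]
grip_width: 0.0857
```

Call:
{"api": "move_arm", "payload": {
  "moves": "0 1 -1.5 0; 0 2 -3 0; 0 3 -4 0; 0 4 -5 0; 0 4 -5 0; 0 4 -5 0; 0 4 -5 0; 0 4 -5 0; 0 4 -5 0; 0 4 -5 0"
}}

```text
clock: 26.07
position: [0.5691, 0.0643, 0.2067]
tool_rot: [-3.141, 0.0, 1.6]
force: [-0.3, -0.2, 0.4]
grip_width: 0.085
```

Call:
{"api": "move_arm", "payload": {
  "moves": "0 -6 0 0; 0 -12 -5 0; 0 -25 -15 0; 0 -45 -30 0; 0 -70 -45 0; 0 -95 -60 0; 0 -120 -65 0; 0 -140 -65 0; 0 -140 -65 0; 0 -140 -65 0"
}}

```text
clock: 26.9
position: [0.4284, 0.0605, 0.2724]
tool_rot: [3.141, -0.002, 1.601]
force: [0.9, -0.2, -0.8]
grip_width: 0.0854
```

```bash
python3 -c "
from look import *
look('pics/g.png')"
```

```text
16 24 101 up 0.2 26.8 y -49.7 10.2 c 11.9 -25.8 theta 1.876
36 48 63 up -9.7 9.2 y -14.6 15.1 c -0.5 -0.2 theta 2.012
[-123.9   -0.8  272.3] 26.95
```

Call:
{"api": "move_arm", "payload": {
  "moves": "-2 30 10 0; -4 60 25 0; -4 80 40 0; -4 90 55 0; -4 98 67 0; -4 103 79 0; -4 106 91 0; -4 109 91 0; -4 112 91 0; -4 115 91 0"
}}

```text
clock: 27.78
position: [0.5447, 0.0596, 0.1814]
tool_rot: [3.141, -0.0, 1.6]
force: [0.2, -0.6, -0.3]
grip_width: 0.0854
```

Call:
{"api": "move_arm", "payload": {
  "moves": "0 1 0 0; 0 2 0 0; 0 3 0 0; 0.4 4 -0.5 0; 0.8 5 -1 0; 1.2 6 -1.5 0; 1.6 7 -2 0; 2 8 -2.5 0; 2.5 8 -3 0; 3 8 -3 0"
}}

```text
clock: 28.62
position: [0.5481, 0.0609, 0.1826]
tool_rot: [-3.133, 0.002, 1.598]
force: [-22.3, -12.2, -2.8]
grip_width: 0.0855
```

Call:
{"api": "move_arm", "payload": {
  "moves": "0.3 0.5 -0.3 0; 0.6 1 -0.6 0; 0.9 1.5 -0.9 0; 1.2 2 -1.2 0; 1.5 2.5 -1.5 0; 1.8 3 -1.8 0; 2 3.5 -2 0; 2 4 -2 0; 2 4 -2 0; 2 4 -2 0"
}}

```text
clock: 29.45
position: [0.5507, 0.063, 0.184]
tool_rot: [-3.13, 0.002, 1.598]
force: [-31.3, -9.6, -1.3]
grip_width: 0.0854
```

Call:
{"api": "move_arm", "payload": {
  "moves": "0.3 0.5 -0.3 0; 0.6 1 -0.6 0; 0.9 1.5 -0.9 0; 1.2 2 -1.2 0; 1.5 2.5 -1.5 0; 1.8 3 -1.8 0; 2 3.5 -2 0; 2 4 -2 0; 2 4 -2 0; 2 4 -2 0"
}}

```text
clock: 30.28
position: [0.553, 0.0647, 0.1854]
tool_rot: [-3.126, 0.002, 1.597]
force: [-39.8, -12.9, -2.8]
grip_width: 0.0853
```

Run:
```python
from plan import *
p,M,o=tool();F=np.array(o["force"]);m=np.array(o["moment"]);print(p,F,m,o["clock"])
for rx in(.04,.057):
    rz=(m[1]+rx*F[2])/F[0]; print(rx,"zc",p[2]+.224+rz,"ry from mz",(rx*F[1]-m[2])/F[0],"ry from mx",(m[0]+rz*F[1])/F[2])
for c in("scene","top"):
    a=bot.grab_frame(c);n=0
    for l in("button_tip","turnbutton"): print(c,l,[(np.round(d["at"],1),round(d["conf"],2)) for d in bot.pinpoint(a,l)[:1]])
```

```text
[0.55300124 0.06470701 0.18538448] [-39.83589806 -12.90578333  -2.8043789 ] [-2.28833904  7.93684786 -0.64002978] 30.2833
0.04 zc 0.21296182530691765 ry from mz -0.00310771071208007 ry from mx -0.08795143253083677
0.057 zc 0.21415859614876495 ry from mz 0.0023998422058895347 ry from mx -0.08244387961286719
scene button_tip []
scene turnbutton []
top button_tip []
top turnbutton []
```

Call:
{"api": "move_arm", "payload": {
  "moves": "0.3 0.5 -0.3 0; 0.6 1 -0.6 0; 0.9 1.5 -0.9 0; 1.2 2 -1.2 0; 1.5 2.5 -1.5 0; 1.8 3 -1.8 0; 2 3.5 -2 0; 2 4 -2 0; 2 4 -2 0; 2 4 -2 0"
}}

```text
clock: 31.42
position: [0.5559, 0.0676, 0.1869]
tool_rot: [-3.124, 0.001, 1.598]
force: [-44.5, -7.6, -3.0]
grip_width: 0.0854
```

Call:
{"api": "move_arm", "payload": {
  "moves": "0.3 0.5 -0.3 0; 0.6 1 -0.6 0; 0.9 1.5 -0.9 0; 1.2 2 -1.2 0; 1.5 2.5 -1.5 0; 1.8 3 -1.8 0; 2 3.5 -2 0; 2 4 -2.2 0; 2 4 -2.5 0; 2 4 -2.5 0"
}}

```text
clock: 32.25
position: [0.5621, 0.0718, 0.1899]
tool_rot: [-3.129, -0.0, 1.6]
force: [-28.6, 2.1, -10.0]
grip_width: 0.0849
```

Call:
{"api": "move_arm", "payload": {
  "moves": "0.3 0.5 -0.3 0; 0.6 1 -0.6 0; 0.9 1.5 -0.9 0; 1.2 2 -1.2 0; 1.5 2.5 -1.5 0; 1.8 3 -1.5 0; 2 3.5 -1.5 0; 2 4 -1.5 0; 2 4 -1.5 0; 2 4 -1.5 0"
}}

```text
clock: 33.08
position: [0.5683, 0.0748, 0.1926]
tool_rot: [-3.134, -0.002, 1.601]
force: [-20.6, 5.7, -2.2]
grip_width: 0.0856
```

Call:
{"api": "move_arm", "payload": {
  "moves": "0 -8 0 0; 0 -20 0 0; 0 -30 -15 0; 0 -50 -30 0; 0 -75 -45 0; 0 -100 -60 0; 0 -130 -65 0; 0 -145 -65 0; 0 -145 -65 0; 0 -145 -65 0"
}}

```text
clock: 33.92
position: [0.427, 0.0696, 0.2594]
tool_rot: [3.14, -0.002, 1.601]
force: [0.2, -0.9, 0.8]
grip_width: 0.0858
```

```bash
python3 -c "
from look import *
look('pics/g2.png')"
```

```text
16 24 98 up -42.4 9.5 y -42.2 5.3 c -20.7 -22.6 theta 0.68
36 48 64 up -13.0 12.3 y -14.2 12.4 c -0.8 -0.7 theta 0.808
[-125.3    8.3  259.2] 33.9667
```

View pics/g2.png

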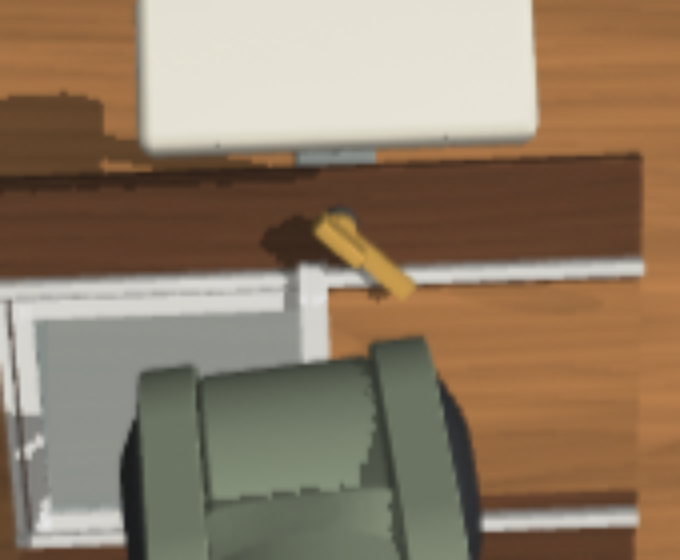

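Top view: the turnbutton has turned, and its tip is now at about (408,290) in the crop, pointing down and to the right. Depth gives theta of about 0.75, and the arm has crossed the track. Next I push the arm's -y side towards +y with the front finger.

Call:
{"api": "move_arm", "payload": {
  "moves": "-20 15 0 0; -45 30 0 0; -70 50 5 0; -79 75 20 0; -79 95 35 0; -79 110 50 0; -79 120 65 0; -79 120 80 0; -79 120 94 0; -79 120 105 0"
}}

```text
clock: 34.8
position: [0.5496, -0.0068, 0.152]
tool_rot: [-3.14, 0.001, 1.599]
force: [-0.4, -1.0, 4.5]
grip_width: 0.0853
```

```bash
python3 -c "
from look import *
look()
print(bot.observe()['force'])"
```

```text
36 48 11 up 3.1 12.1 y 7.7 12.4 c 8.3 9.3 theta 2.997
[ -5.1 -71.5 151.6] 34.85
[-2.98089417  0.22210724  9.466634  ]
```

Call:
{"api": "move_arm", "payload": {
  "moves": "0 0 -3 0; 3 0 -3 0; 7 0 -3 0; 11 0 -3 0; 15 0 -3 0; 19 0 -3 0; 22 0 -3 0; 25 0 -3 0; 28 0 -3 0; 30 0 -3 0"
}}

```text
clock: 35.68
position: [0.5481, 0.0223, 0.1566]
tool_rot: [-3.141, 0.002, 1.598]
force: [0.2, -11.6, -3.1]
grip_width: 0.0854
```

Call:
{"api": "move_arm", "payload": {
  "moves": "2 0 0 0; 4 0 0 0; 6 0 0 0; 8 0 0 0; 9 0 0 0; 10 0 0 0; 11 0 0 0; 12 0 0 0; 12 0 0 0; 12 0 0 0"
}}

```text
clock: 36.52
position: [0.5468, 0.0342, 0.1561]
tool_rot: [-3.139, 0.002, 1.598]
force: [-3.8, -11.4, -7.0]
grip_width: 0.0856
```

Call:
{"api": "move_arm", "payload": {
  "moves": "0.5 0 0 0; 1 0 0 0; 1.5 0 0 0; 2 0 0 0; 2 0 0 0; 2 0 0 0; 2 0 0 0; 2 0 0 0; 2 0 0 0; 2 0 0 0"
}}

```text
clock: 37.35
position: [0.5465, 0.0356, 0.1561]
tool_rot: [-3.139, 0.002, 1.597]
force: [-7.4, -14.3, -5.5]
grip_width: 0.0857
```

Call:
{"api": "move_arm", "payload": {
  "moves": "0.5 0 0 0; 1 0 0 0; 1.5 0 0 0; 2 0 0 0; 2.5 0 0 0; 3 0 0 0; 3 0 0 0; 3 0 0 0; 3 0 0 0; 3 0 0 0"
}}

```text
clock: 38.18
position: [0.5464, 0.0362, 0.1562]
tool_rot: [-3.139, 0.005, 1.594]
force: [-5.7, -26.8, -6.0]
grip_width: 0.0856
```

Call:
{"api": "move_arm", "payload": {
  "moves": "-6 0 0 0; -15 0 0 0; -15 -10 -15 0; -15 -25 -35 0; -15 -45 -55 0; -15 -70 -75 0; -15 -95 -90 0; -15 -120 -95 0; -15 -130 -95 0; -15 -130 -95 0"
}}

```text
clock: 39.02
position: [0.4171, 0.0223, 0.2523]
tool_rot: [3.141, -0.002, 1.601]
force: [0.3, -0.5, -0.1]
grip_width: 0.0859
```

```bash
python3 -c "
from look import *
look('pics/g3.png')"
```

```text
16 24 67 up -55.5 5.6 y -8.2 4.8 c -32.6 -2.0 theta 3.005
36 48 60 up -17.9 15.1 y -3.6 4.1 c -1.0 0.3 theta 3.114
[-135.7  -38.4  252.2] 39.0667
```

View pics/g3.png

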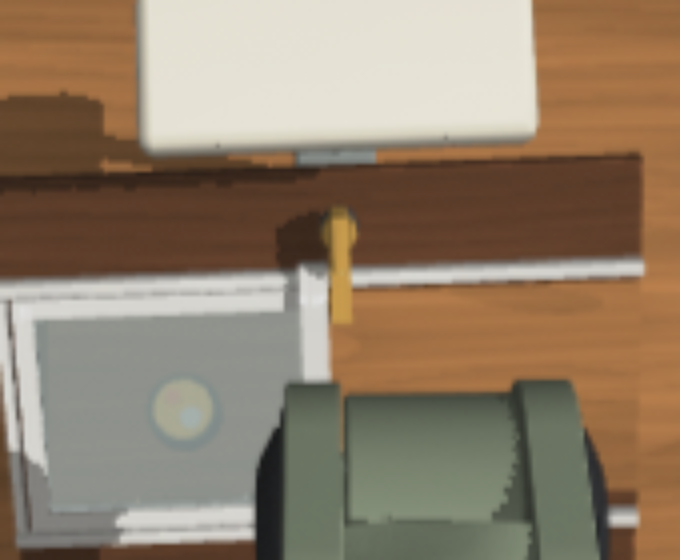

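Top view: the arm points straight down the slope beside the stile, from about (340,210) to (342,322) in the crop. It's home. Now I rotate back and grip the pull for the tug.

Call:
{"api": "move_arm", "payload": {
  "moves": "4 9 0 -0.12; 8 18 0 -0.24; 12 27 0 -0.36; 17 35 0 -0.48; 21 44 0 -0.6; 25 53 0 -0.72; 29 62 0 -0.84; 33 70 0 -0.96; 38 79 0 -1.08; 42 88 0 -1.2",
  "grip": 0.5
}}

```text
clock: 39.9
position: [0.5066, 0.067, 0.2509]
tool_rot: [-3.141, -0.001, 2.806]
force: [0.2, 0.5, 0.4]
grip_width: 0.0424
```

Call:
{"api": "move_arm", "payload": {
  "moves": "0 0 10 -0.12; 0 0 25 -0.24; 0 0 40 -0.37; 0 0 45 -0.37; 0 0 45 -0.37; 0 0 45 -0.37; 0 0 45 -0.37; 0 0 45 -0.37; 0 0 45 -0.37; 0 0 45 -0.37"
}}

```text
clock: 40.73
position: [0.5053, 0.0666, 0.2072]
tool_rot: [3.141, 0.001, -3.114]
force: [-0.4, -0.1, -0.0]
grip_width: 0.0428
```

```bash
python3 -c "
from plan import *
p,M,o=tool();print(o['clock'],p,o['tool_rot'],delta([.5036,.066,.1375]))"
```

```text
40.7333 [0.50529113 0.06661085 0.20721258] [ 3.14137905e+00  7.19272455e-04 -3.11400785e+00] [ 1.8 -0.6 69.7]
```

Call:
{"api": "move_arm", "payload": {
  "moves": "2 -0.5 25 0; 2 -0.5 50 0; 2 -0.5 64 0; 2 -0.5 69 0; 2 -0.5 69 0; 2 -0.5 69 0; 2 -0.5 69 0; 2 -0.5 69 0; 2 -0.5 69 0; 2 -0.5 69 0"
}}

```text
clock: 41.57
position: [0.5033, 0.066, 0.1383]
tool_rot: [3.141, 0.001, -3.113]
force: [-0.1, 0.4, -0.0]
grip_width: 0.0429
```

Call:
{"api": "move_arm", "payload": {
  "moves": "0 0 0 0; 0 0 0 0; 0 0 0 0; 0 0 0 0; 0 0 0 0; 0 0 0 0; 0 0 0 0; 0 0 0 0; 0 0 0 0; 0 0 0 0",
  "grip": 0,
  "grip_force": 20
}}

```text
clock: 42.4
position: [0.5031, 0.0659, 0.1379]
tool_rot: [3.142, 0.0, -3.113]
force: [-1.4, -0.0, 5.5]
grip_width: 0.0113
```

Call:
{"api": "move_arm", "payload": {
  "moves": "0 -0.4 0 0; 0 -0.8 0 0; 0 -1.2 0 0; 0 -1.6 0 0; 0 -2 0 0; 0 -2.4 0 0; 0 -2.4 0 0; 0 -2.4 0 0; 0 -2.4 0 0; 0 -2.4 0 0"
}}

```text
clock: 43.23
position: [0.5032, 0.0644, 0.138]
tool_rot: [3.141, 0.0, -3.113]
force: [-2.6, 5.8, 5.5]
grip_width: 0.011
```

Call:
{"api": "move_arm", "payload": {
  "moves": "0 -0.2 0 0; 0 -0.4 0 0; 0 -0.6 0 0; 0 -0.8 0 0; 0 -0.8 0 0; 0 -0.8 0 0; 0 -0.8 0 0; 0 -0.8 0 0; 0 -0.8 0 0; 0 -0.8 0 0"
}}

```text
clock: 44.07
position: [0.5032, 0.0643, 0.138]
tool_rot: [3.14, 0.0, -3.112]
force: [-1.8, 9.9, 4.5]
grip_width: 0.0115
```

Call:
{"api": "move_arm", "payload": {
  "moves": "0 -0.2 0 0; 0 -0.3 0 0; 0 -0.3 0 0; 0 -0.3 0 0; 0 -0.3 0 0; 0 -0.3 0 0; 0 -0.3 0 0; 0 -0.3 0 0; 0 -0.3 0 0; 0 -0.3 0 0"
}}

```text
clock: 44.9
position: [0.5032, 0.0642, 0.138]
tool_rot: [3.14, 0.0, -3.112]
force: [-2.0, 10.4, 4.6]
grip_width: 0.0114
```

Call:
{"api": "move_arm", "payload": {
  "moves": "0 0.6 0 0; 0 1.2 0 0; 0 1.8 0 0; 0 2.4 0 0; 0 3 0 0; 0 3.6 0 0; 0 4.2 0 0; 0 4.6 0 0; 0 4.6 0 0; 0 4.6 0 0"
}}

```text
clock: 45.73
position: [0.5031, 0.0665, 0.138]
tool_rot: [-3.141, 0.0, -3.114]
force: [-1.1, -1.9, 4.6]
grip_width: 0.011
```

Call:
{"api": "move_arm", "payload": {
  "moves": "0 -0.5 0 0; 0 -0.5 0 0; 0 -0.5 0 0; 0 -0.5 0 0; 0 -0.5 0 0; 0 -0.5 -10 0; 0 -0.5 -30 0; 0 -0.5 -55 0; 0 -0.5 -80 0; 30 -0.5 -90 0",
  "grip": 0.5
}}

```text
clock: 46.57
position: [0.477, 0.0659, 0.2312]
tool_rot: [3.141, 0.006, -3.114]
force: [-0.7, 0.6, 0.4]
grip_width: 0.0427
```

Call:
{"api": "move_arm", "payload": {
  "moves": "25 0 0 0; 50 0 0 0; 70 0 0 0; 80 0 0 0; 80 0 0 0; 80 0 0 0; 80 0 0 0; 80 0 0 0; 80 0 0 0; 80 0 0 0"
}}

```text
clock: 47.4
position: [0.3935, 0.0633, 0.2277]
tool_rot: [-3.141, -0.0, -3.114]
force: [-0.1, -0.4, 0.0]
grip_width: 0.043
```

```bash
python3 -c "
from look import *
look('pics/g4.png')
p=bot.grab_frame('scene')
for l in ('pull','button_tip'): print(l,bot.pinpoint(p,l)[:1],proj(p,toworld(Q,face(pts(0,0)[l]))))
print(bot.observe()['force'])"
```

```text
16 24 72 up -55.6 6.0 y -8.2 4.8 c -33.3 -1.6 theta 2.993
36 48 59 up -19.6 15.6 y -3.5 4.1 c -1.3 0.2 theta 3.106
pull y 9.580607840650693 21.504068697499797
[-159.6    3.1  227.6] 47.45
pull [{'at': [315.4, 235.6], 'conf': 0.56}] [316.13822503 235.38918795]
button_tip [{'at': [307.8, 203.0], 'conf': 0.64}] [305.88484863 202.96817229]
[0.11465002 1.00026659 0.11646608]
```

View pics/g4.png

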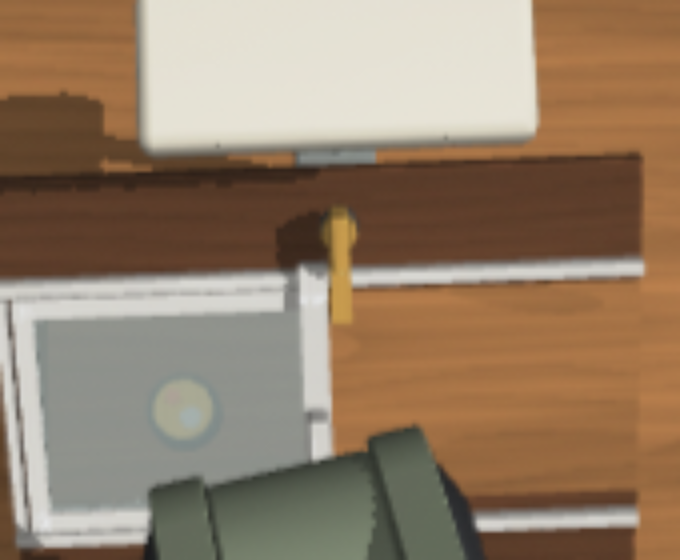

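The final view shows the window shut and the arm straight down beside the stile, from about (340,210) to (342,322). The robot is clear of both, so I'm handing in.

```bash
python3 -c "
from workcell import bot
print(bot.job_done())"
```

```text
the job is handed in; nothing more can be done
None
```

I did the steps in order and handed the job in at about 47.5 s; no verdict was reported.

1. **Window:** I gripped the pull and slid the window to its stop while the turnbutton was still at about 1.9 rad.
2. **Turnbutton:** I turned it to about 0.75 rad by pushing its thumb fin from the front. Then I pushed its arm home sideways, where the force rose to 27 N at the stop.
3. **Tug:** I held about 10 N on the pull for roughly a second. The window gave about 1.6 mm and then held on the arm. Afterwards I eased it shut, let go and backed away.

**Last checks:**
- **Window:** the pull was 0.5 mm from its computed shut position in the depth data.
- **Turnbutton:** the fin read within about 0.04 rad of home. The arm's own fit was about 0.15 rad off straight, on blurrier points, so it doesn't quite agree. It read the same before and after the tug.
- **Robot:** it was touching nothing, with wrist force near zero.

**What went wrong:** the first pushes on the fin failed. The finger slid past its end and once over its top. Wrist force reached about 50 N, against the 120 N limit. By the contact estimate this was the fingertip on brass, not the gripper body or arm, but I could not confirm that.

**Not measured:** I planned to keep the arm clear of the lamp and the loose things, and the lamp and its post look undisturbed in the pictures. I did not measure contact with the lamp or recheck where the loose things lie.

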